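# Set the blender lever, then hold its spring-return dial at the third click

## Robot

A 6-joint arm with a two-finger parallel gripper is mounted at the origin on a cart in front of the work surface, level with it; the furniture and walls round the work are solid. World frame = base frame: x ahead of the robot, y to its left, z up, the work surface at z = 0. Lengths are in m, angles in rad, forces in N, time in s.
With the tool pointing down it reaches from about 0.375 to 0.9 m from the base axis. Payload 3.1 kg.
Tool frame: the origin (TCP) lies between the finger pads, 19 mm behind the fingertips; this is the grasp point; z points along the fingers, y is the line along which they close (so a half turn about z gives the same grasp; the last joint's range is limited). The gripper opens to 87 mm and grips with 3 to 60 N. Pads are 19 mm wide; open, the fingers measure 117 mm over their backs; the gripper's body (75 mm by 190 mm) begins 51 mm behind the grasp point.
Start: joints at [-1.31, 0.527, 1.433, -0, 1.181, -0.178], TCP at [0.266, -0.566, 0.241] pointing down, gripper open.
Joint ranges: [-3.08, 3.08], [-0.75, 2.2], [0.22, 2.44], [-1.43, 4.57], [0, 2.65], [-2.85, 2.85]. Speed limits (rad/s): [2.79, 2.79, 3.14, 3.14, 3.14, 3.14].

## Interface

Orientations are given as a unit quaternion [x, y, z, w].
In Python, from rig import get_obs, camera, hand_in, cut_out gives the robot as it stands.
- The arm moves only by the tool step_arm, never from a script. Its argument "rows" is a list of rows, each a list of 6 numbers: the shift along the world's x, y, z in m, then the turn, a rotation vector about the world's x, y, z in degrees. A call has 1 to 12 rows; each row shifts and turns the commanded pose from where the row before left it; what a row does not reach is not made up. A row lasts 1/8 s, in which the tool goes at most 62.5 mm and 10.7 degrees, less where a joint would pass 70% of its speed; a pose out of reach is approached as far as the arm can. A call is refused whole if a number of a shift passes 0.0625 or a number of a turn 10.7, either way. A call with a gripper value outside its range is refused whole. "jaw" is the finger opening in m, from 0 to 0.087, set as the call begins (left out, the last holds). The fingers move at their own pace and stop on an object; "squeeze" is the grip in N (left out, the last holds). Time passes only in rows, so rows that do not move let the fingers close. It gives the time, the measured TCP pose, the force, the opening and the grip force at its end, in the units of the state.
- get_obs(): the state, without advancing time (a new reading comes with each control period).
- camera(name): name is "side" or "top" or "wrist"; returns a dict with "pixels" (384x512x3 uint8, blue, green, red), "depth" (384x512 float32, m along the optical axis (not along the pixel's ray), 0 where there is no reading), "fov_y" (degrees; the focal length in pixels is half the picture's height over the tangent of half this angle, whatever the lens; pixels are square), "cx", "cy" (the principal point, pixels), "extrinsics" (4x4, takes a point from camera to world coordinates); the wrist camera has in their place "mount" (4x4, takes a point from camera to tool coordinates, whose origin is the TCP and whose axes are the flange's). Camera axes: x right, y up, looking along -z (the intrinsics and any distortion apply to the point x, -y, -z); pixel columns grow to the right and rows downward; lengths in m; the calibration is good to about 2 mm. A picture is of the moment at which its call begins: read the wrist's pose just before it.
- hand_in(): hands the job in; it is judged then, once.
Trained networks look in the newest picture that a camera, given by its name, has taken for a name from the list of things; names that differ only in an ending like _2 or _b are one class to them, and where a whole thing is asked for, a point or a joint stands for the part that bears it (a point fixed in the world has none). Each returns a list of dicts, best first, with "confidence" (0 to 1); they miss things now and then, are a little off and sometimes report something else, mostly with a low value. They report only what shows in the picture. A call takes as long as a camera call.
- cut_out(label, camera): "region" (384x512 bool, what is visible of it) and "extent" ([centre column, centre row, width, height] in pixels, round what is visible of it).
The state is a dict: "time": time; "q": joint angles; "joint_velocities": joint speeds; "joint_torque": joint torques, N m; "position": TCP position; "tool_rot": TCP orientation; "ft_force": force on the tool from outside, world axes, zero at the start; "moment": the same for the moment, N m; "grip_width": finger opening in m; "grip_force": force on a finger pad.
Only numpy, scipy, OpenCV 4.12 (cv2) and the standard library are available. Lean on these libraries where they do the work, as an engineer would, in place of code of your own. Each camera call takes 0.05 s, during which the arm holds its last target. There are 200 camera calls.

## Task

Set the blender's speed lever to the third mark counted from the front, let go of it, then turn the spring-return pulse dial clockwise (seen from above) past its first two clicks to the third and keep it held there against its spring: the program finishes while still holding the dial. Leave the things standing and lying around the blender where they are.

Things in the scene. Friction and masses are not known exactly. Their poses are not given: they have to be found in the camera images.
- blender: bar blender fixed to the counter: base 280 (x) x 230 (y) x 75 mm high, controls near the front of its flat top (lever left, dial right, 125 mm apart), clear jug on its rear half, 255 mm high overall, its seat beginning 88 mm behind the dial's axis. Origin: centre of the underside. x points from the front back to the jug, y to its left, z up.
- lever_pivot (a point): point on the speed lever's hinge axis (parallel to the blender's y), 20 mm below the base's top, at blender frame (-85, 65, 55) mm. 20 to 32 mm to the left of the lever's middle a fixed curved rail about this axis, its crest 29 mm above the base's top, carries four white marks, at lever values -0.6, -0.2, 0.2 and 0.6 rad.
- lever_arm: the speed lever: steel stem 8 mm thick with a 13 mm collar under a round black ball; origin on the hinge axis, its z axis along the stem towards the ball
- lever_mark_3 (a point): the third mark from the front on the curved rail (the second from the jug's side), 45 mm from the hinge axis, where the lever's small steel pointer tab must stand
- speed_lever (a joint): angle of the speed lever, rad: 0 upright, positive leaning back towards the jug (ball moves to the blender's +x), negative leaning to the front; ends at -0.68 and 0.68; the third mark from the front is at +0.2. Stiff hinge (0.1 N m): stays where it is left.
- pulse_wing: grip of the pulse dial: upright bar 50 mm long (x; +x is the pointer end, with a white line), 14 mm wide (y), from 7 to 37 mm above the base's top, on a steel skirt 60 mm across, 7 mm high. Origin on the dial's vertical axis, blender frame (-85, -60, 75) mm. At rest it points 0.6 rad to the left (anticlockwise from above) of the blender's x axis, at a white dot; three white bars mark the clicks.
- dial_grip (a point): point on the dial's axis, inside the bar, 27 mm above the base's top (10 mm below the bar's top): a good height for the TCP
- pulse_dial (a joint): angle of the pulse dial, rad: 0 at rest, growing clockwise seen from above; clicks (detents) at 0.4, 0.8 and 1.2, end stop at 1.48. Turning it takes 0.08 to 0.19 N m, stepping up by about 0.06 N m just past each click. Its spring turns it back to 0 at once when it is let go; no click holds it.
- stamp: wooden hand stamp, 45x30x70 mm, loose, stands to the right of the blender's base, between it and the tall glass display case (the case stands at x beyond 0.42, y below -0.4, higher than the arm's start: swing in round its front corner); origin under its centre. To be left alone.
- teaspoon: metal teaspoon, 142 mm long, loose, lies in front of the blender; origin under its centre. To be left alone.
- call_bell: domed call bell, 82x82x60 mm, loose, on the left of the counter; origin under its centre. To be left alone.
- sticker_roll: roll of stickers, 73 mm across, 30 mm high, loose, on the left of the counter; origin under its centre. To be left alone.
- marker: black marker pen, 128 mm long, loose, lies left of the blender; origin under its centre. To be left alone.
- lever_ball (a point): centre of the round black ball, 26 mm in diameter, at the free end of the speed lever, 75 mm from the hinge axis

How it is judged:
On the way, in this order (a step that is already met when the one before it is completed fails the run):
1. the speed lever stands at the third mark and is let go, the dial still at rest (value of joint speed_lever between 0.1 and 0.3 rad and contact force between the fingers and lever_arm below 0.1 N and value of joint pulse_dial below 0.15 rad), for 0.2 s.
2. the dial is held at its third click (value of joint pulse_dial between 1.08 and 1.32 rad), for 0.5 s.
At the end, for the whole second after the job is handed in: The speed lever is within 0.1 rad of the third mark (+0.2); the dial is within 0.12 rad of its third click (1.2), still, with the fingers pressing on its bar with more than 0.5 N (all of step 2 and value of joint speed_lever between 0.1 and 0.3 rad and velocity of joint pulse_dial between -0.1 and 0.1 rad/s and contact force between the fingers and pulse_wing above 0.5 N); the arm keeps its last pose, push and grip.
It fails at once if a thing around the blender is moved by more than 3 cm (distance of any of stamp, teaspoon, call_bell, sticker_roll, marker from where it was at the start of the episode above 0.03 m).
It fails at once if a standing thing is knocked over (angle between any of stamp, call_bell's own z axis and vertical above 0.7 rad).
It also fails if it takes over 48 s, if anything falls off the work surface, if the arm or the gripper's body presses on something with over 40 N, if the wrist force passes 120 N, or if a joint passes its speed limit or range.

## Working session

There is one attempt and no reset: what is moved stays moved. The work goes in short steps, Python scripts to look and compute and a tool call to move; the robot and the scene stay as the last step left them, time stands still between calls to the robot, and variables do not carry over. Pictures are saved under pics/ and viewed, at most 10 in all, crops included, and the job is handed in when it is done.

Besides the shell and the picture viewer there is one more tool, called after "Request:" as a command line: name --pt "numbers of a row" for each row, then --argument value for the rest. step_arm: Moves the arm, as the interface text tells. Its arguments: {"type":"object","properties":{"rows":{"type":"array"},"jaw":{"type":"number"},"squeeze":{"type":"number"}},"required":["rows"]}

```bash
mkdir -p pics; ls
cat > h.py <<'E'
import numpy as np,cv2
from rig import get_obs,camera,hand_in,cut_out
from scipy.spatial.transform import Rotation as R
def ext(c,o=None):
    if 'extrinsics' in c: return np.array(c['extrinsics'])
    T=np.eye(4);T[:3,:3]=R.from_quat(o['tool_rot']).as_matrix();T[:3,3]=o['position'];return T@np.array(c['mount'])
def world(c,o=None):
    d=c['depth'];f=192/np.tan(np.radians(c['fov_y'])/2)
    v,u=np.mgrid[0:384,0:512]
    P=np.stack([(u-c['cx'])*d/f,-(v-c['cy'])*d/f,-d,np.ones_like(d)],-1)
    return (P@ext(c,o).T)[...,:3]
E
python3 - <<'E'
from h import *
o=get_obs();print(o)
for n in('top','side'):
    c=camera(n);cv2.imwrite(f'pics/{n}0.png',c['pixels']);print(n,c['fov_y'],c['cx'],c['cy'],[k for k in c],np.round(c['extrinsics'],3).tolist())
    W=world(c);np.savez(f'{n}0.npz',W=W,d=c['depth'])
    for l in['blender','lever_arm','pulse_wing','stamp','teaspoon','lever_ball','marker','call_bell','sticker_roll']:
        for r in cut_out(l,n)[:2]:
            m=r['region']&(c['depth']>0)
            if m.any():print(l,round(r['confidence'],2),np.round(r['extent']),np.round(np.median(W[m],0),3),np.round(np.percentile(W[m],[3,97],axis=0),3).tolist())
E
```

```text
pics
{'time': 0.0, 'q': array([-1.31049450e+00,  5.28449611e-01,  1.43385951e+00, -2.45561929e-05,
        1.18138034e+00, -1.78472439e-01]), 'joint_velocities': array([ 0.00118887, -0.00049529,  0.0001365 ,  0.00101963, -0.00050841,
       -0.00125887]), 'joint_torque': array([ 1.03320883e-03, -4.40046036e+01, -1.76590115e+01,  6.36162492e-02,
        5.83702116e-02, -1.55629732e-04]), 'position': array([ 0.26538065, -0.56512357,  0.24029536]), 'tool_rot': array([ 9.76029459e-01,  2.17635927e-01, -5.42275129e-05, -1.04705975e-03]), 'ft_force': array([-0.38647926,  0.46418158, -0.02688285]), 'moment': array([-0.00107931, -0.03231588, -0.02287174]), 'grip_force': 0.0, 'grip_width': 0.08713787575851598}
top 48.9892122075419 255.22040756199473 196.42224105101448 ['pixels', 'depth', 'fov_y', 'cx', 'cy', 'extrinsics'] [[-0.083, 0.97, -0.227, 0.267], [-0.997, -0.082, 0.014, 0.101], [-0.005, 0.227, 0.974, 1.22], [0.0, 0.0, 0.0, 1.0]]
blender 0.73 [338. 162.  87. 116.] [ 0.604 -0.136  0.076] [[0.463, -0.251, 0.055], [0.713, -0.038, 0.253]]
pulse_wing 0.92 [357. 197.  18.  18.] [ 0.506 -0.196
[... 1616 characters left out ...]
4  0.004] [[0.423, -0.162, 0.001], [0.442, -0.043, 0.008]]
teaspoon 0.44 [256. 163.  14.  12.] [ 0.52  -0.187  0.099] [[0.492, -0.204, 0.078], [0.533, -0.175, 0.112]]
lever_ball 0.41 [261. 162.   9.  10.] [ 0.507 -0.064  0.129] [[0.497, -0.076, 0.113], [0.514, -0.057, 0.137]]
marker 0.67 [228. 160.  85.  85.] [ 0.641 -0.1    0.077] [[0.475, -0.206, 0.024], [0.73, -0.024, 0.241]]
call_bell 0.82 [294. 243.  34.  22.] [0.43  0.341 0.028] [[0.393, 0.308, 0.004], [0.463, 0.357, 0.047]]
call_bell 0.69 [229. 160.  82.  81.] [ 0.64  -0.1    0.076] [[0.475, -0.221, 0.023], [0.731, -0.022, 0.24]]
sticker_roll 0.84 [306. 270.  33.  29.] [0.415 0.47  0.025] [[0.382, 0.421, 0.002], [0.447, 0.487, 0.031]]
```

Run:
```python
from h import *
a=cv2.imread('pics/top0.png')[80:260,270:420];b=cv2.imread('pics/side0.png')[100:230,170:320]
a=cv2.resize(a,None,fx=3,fy=3,interpolation=2);b=cv2.resize(b,(350,300),interpolation=2)
o=np.zeros((540,800,3),np.uint8);o[:,:450]=a;o[:300,450:]=b;cv2.imwrite('pics/c0.png',o)
W=np.load('top0.npz')['W'];m=(abs(W[...,2]-.075)<.004)&(W[...,0]>.4)&(W[...,0]<.8)&(W[...,1]<.05)&(W[...,1]>-.3)
P=W[m][:,:2].astype(np.float32);r=cv2.minAreaRect(P*1000);print(r,np.round(cv2.boxPoints(r)),m.sum(),np.median(W[m][:,2]))
m=(W[...,2]>.105)&(W[...,2]<.118)&(W[...,0]>.46)&(W[...,0]<.56)&(W[...,1]<-.15)&(W[...,1]>-.25)
P=W[m];print('wing',m.sum(),P[:,2].mean(),cv2.minAreaRect((P[:,:2]*1000).astype(np.float32)))
```

```text
((623.0338745117188, -166.38438415527344), (268.6691589355469, 332.8788146972656), 88.48030853271484) [[ 453. -296.]
 [ 786. -305.]
 [ 793.  -37.]
 [ 460.  -28.]] 4243 0.07423925359819261
wing 99 0.1108766941798182 ((508.15380859375, -200.71530151367188), (49.44639587402344, 14.707643508911133), 29.677993774414062)
```

View pics/c0.png

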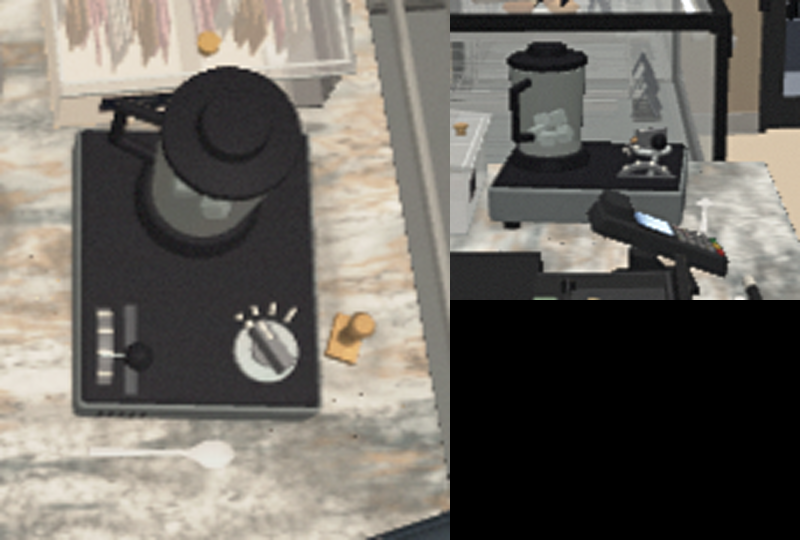

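Request:
step_arm --pt "0.006 0.051 0.01 0 0 0" --pt "0.006 0.051 0.01 0 0 0" --pt "0.006 0.051 0.01 0 0 -9" --pt "0.006 0.051 0.01 0 0 -9" --pt "0.024 0.045 0 0 0 -9" --pt "0.024 0.045 0 0 0 0" --pt "0.024 0.045 0 0 0 0" --pt "0.024 0.045 0 0 0 0" --pt "0.024 0.045 0 0 0 0" --pt "0 0 0 0 0 0" --pt "0 0 0 0 0 0" --jaw 0

```text
time: 2.38
position: [0.4096, -0.137, 0.2814]
tool_rot: [1.0, -0.016, 0.0, 0.0]
ft_force: [0.9, 0.1, -1.0]
grip_width: 0.0007
grip_force: 0.0
```

Run:
```python
from h import *
o=get_obs();print(o['position'],R.from_quat(o['tool_rot']).as_matrix().round(3).tolist())
c=camera('wrist');cv2.imwrite('pics/w1.png',c['pixels']);print(c['fov_y'],np.round(c['mount'],3).tolist(),ext(c,o)[:3,3])
W=world(c,o);np.savez('w1.npz',W=W,d=c['depth'])
for l in['lever_arm','pulse_wing','lever_ball','blender']:
    for r in cut_out(l,'wrist')[:2]:
        m=r['region']&(c['depth']>0)
        if m.any():print(l,round(r['confidence'],2),np.round(r['extent']),np.round(np.median(W[m],0),3),np.round(np.percentile(W[m],[3,97],axis=0),3).tolist())
# base edges from top camera
T=np.load('top0.npz')['W'];m=(abs(T[...,2]-.0745)<.004)&(T[...,0]>.4)&(T[...,0]<.72)&(T[...,1]<.0)&(T[...,1]>-.27)
P=T[m]
ys=np.arange(-.24,-.06,.01);fx=[P[abs(P[:,1]-y)<.004][:,0].min() for y in ys];k=np.polyfit(ys,fx,1);print('front',k,np.degrees(-np.arctan(k[0])))
xs=np.arange(.48,.7,.01)
for g in(np.max,np.min):
    e=[g(P[abs(P[:,0]-x)<.004][:,1]) for x in xs];k=np.polyfit(xs,e,1);print(k,np.degrees(np.arctan(k[0])),np.round(e,3).tolist())
J=T[(T[...,2]>.11)&(T[...,2]<.27)&(T[...,0]>.56)&(T[...,0]<.8)&(T[...,1]<-.02)&(T[...,1]>-.27)]
for z in np.arange(.11,.26,.02):
    q=J[abs(J[:,2]-z)<.01]
    if len(q):print('jug',z.round(2),len(q),q.min(0).round(3),q.max(0).round(3))
```

```text
[ 0.40956932 -0.13700168  0.28138135] [[1.0, -0.031, 0.0], [-0.031, -1.0, -0.001], [0.0, 0.001, -1.0]]
65.19497394067017 [[-0.001, 0.967, 0.257, 0.071], [1.0, 0.001, 0.0, -0.0], [0.0, 0.257, -0.967, -0.145], [0.0, 0.0, 0.0, 1.0]] [ 0.48046765 -0.13894172  0.4259392 ]
lever_arm 0.76 [177.  87.  37.  26.] [ 0.505 -0.075  0.137] [[0.494, -0.085, 0.084], [0.518, -0.052, 0.142]]
pulse_wing 0.8 [308.  81.  56.  60.] [ 0.51  -0.196  0.083] [[0.485, -0.225, 0.08], [0.535, -0.174, 0.114]]
lever_ball 0.77 [180.  87.  36.  28.] [ 0.505 -0.075  0.138] [[0.494, -0.085, 0.088], [0.517, -0.052, 0.142]]
blender 0.69 [259.  66. 215. 133.] [ 0.531 -0.145  0.076] [[0.465, -0.246, 0.068], [0.588, -0.041, 0.114]]
front [0.09869104 0.47887561] -5.636327982382211
[-0.11372442  0.02746435] -6.488054847149248 [-0.03, -0.029, -0.03, -0.03, -0.029, -0.032, -0.031, -0.037, -0.035, -0.037, -0.038, -0.039, -0.04, -0.044, -0.042, -0.043, -0.044, -0.051, -0.046, -0.047, -0.051, -0.052]
[-0.10169129 -0.19808227] -5.806521078878065 [-0.248, -0.247, -0.248, -0.25, -0.25, -0.252, -0.254, -0.253, -0.254, -0.256, -0.258, -0.258, -0.26, -0.262, -0.26, -0.261, -0.263, -0.265, -0.266, -0.268, -0.265, -0.268]
jug 0.11 128 [ 0.616 -0.269  0.11 ] [ 0.8  -0.04  0.12]
jug 0.13 160 [ 0.614 -0.186  0.12 ] [ 0.8  -0.07  0.14]
jug 0.15 79 [ 0.612 -0.178  0.14 ] [ 0.709 -0.07   0.16 ]
jug 0.17 90 [ 0.611 -0.185  0.16 ] [ 0.711 -0.069  0.179]
jug 0.19 96 [ 0.608 -0.186  0.18 ] [ 0.708 -0.07   0.199]
jug 0.21 174 [ 0.607 -0.186  0.201] [ 0.711 -0.07   0.22 ]
jug 0.23 1051 [ 0.605 -0.215  0.22 ] [ 0.723 -0.098  0.24 ]
jug 0.25 639 [ 0.605 -0.212  0.24 ] [ 0.711 -0.099  0.26 ]
```

View pics/w1.png

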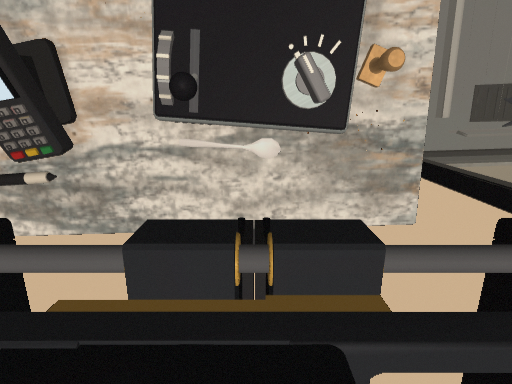

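Run:
```python
from h import *
for f in('top0','side0','w1'):
    W=np.load(f+'.npz')['W'];m=(W[...,0]>.38)&(W[...,0]<.65)&(W[...,1]>-.02)&(W[...,1]<.12)&(W[...,2]<.5);print(f,W[m].max(0).round(3),np.percentile(W[m][:,2],[50,90,99]).round(3), W[m][W[m][:,2]>.03].min(0).round(3))
```

```text
top0 [0.65  0.12  0.098] [-0.     0.003  0.078] [0.43  0.101 0.035]
side0 [0.65  0.12  0.083] [0.    0.003 0.063] [ 0.438 -0.02   0.03 ]
w1 [0.623 0.12  0.093] [0.001 0.053 0.085] [0.433 0.102 0.03 ]
```

Request:
step_arm --pt "0.018 0.022 0 0 0 -4" --pt "0.018 0.022 0 0 0 0" --pt "0.017 0.022 -0.02 0 0 0" --pt "0 0 0 0 0 0"

```text
time: 3.12
position: [0.4621, -0.0703, 0.2601]
tool_rot: [0.999, -0.051, -0.001, -0.0]
ft_force: [-0.8, 0.7, -0.1]
grip_width: 0.0005
grip_force: 0.0
```

Clear. Descend in front of the ball, then push slowly back.

Request:
step_arm --pt "0 0 -0.045 0 0 0" --pt "0 0 -0.045 0 0 0" --pt "0 0 -0.035 0 0 0" --pt "0.01 -0.001 0 0 0 0" --pt "0.008 -0.001 0 0 0 0" --pt "0.006 -0.0006 0 0 0 0" --pt "0.006 -0.0006 0 0 0 0" --pt "0.006 -0.0006 0 0 0 0" --pt "0.006 -0.0006 0 0 0 0" --pt "0.005 -0.0005 0 0 0 0" --pt "0 0 0 0 0 0"

```text
time: 4.5
position: [0.5104, -0.0758, 0.1362]
tool_rot: [0.999, -0.051, 0.001, 0.0]
ft_force: [0.6, 0.2, -0.0]
grip_width: 0.0002
grip_force: 0.0
```

```bash
cat > m.py <<'E'
from h import *
import sys
o=get_obs();print(o['position'],o['ft_force'].round(1))
for n in('side','top','wrist'):
    c=camera(n);cv2.imwrite(f'pics/{n}_{sys.argv[1]}.png',c['pixels']);W=world(c,o)
    for l in['lever_ball','lever_arm','pulse_wing']:
        for r in cut_out(l,n)[:1]:
            m=r['region']&(c['depth']>0)
            if m.any():print(n,l,round(r['confidence'],2),np.round(r['extent']),np.round(np.median(W[m],0),3),np.round(np.percentile(W[m],[3,97],axis=0),3).tolist())
a=cv2.imread(f'pics/side_{sys.argv[1]}.png')[130:190,220:300];b=cv2.imread(f'pics/top_{sys.argv[1]}.png')[160:220,290:390]
w=cv2.imread(f'pics/wrist_{sys.argv[1]}.png')
o=np.zeros((600,800,3),np.uint8);o[:300,:400]=cv2.resize(a,(400,300),interpolation=2);o[300:540,:400]=cv2.resize(b,(400,240),interpolation=2);o[:300,400:]=cv2.resize(w,(400,300));cv2.imwrite(f'pics/m_{sys.argv[1]}.png',o)
E
python3 m.py 2
```

```text
[ 0.51041333 -0.0758481   0.13621262] [ 0.6  0.2 -0. ]
side lever_ball 0.53 [251. 161.   8.   9.] [ 0.534 -0.069  0.13 ] [[0.524, -0.077, 0.111], [0.544, -0.061, 0.141]]
side lever_arm 0.45 [252. 163.   3.   8.] [ 0.534 -0.068  0.128] [[0.527, -0.075, 0.112], [0.54, -0.061, 0.138]]
side pulse_wing 0.46 [261. 159.  11.  14.] [ 0.499 -0.178  0.082] [[0.484, -0.211, 0.075], [0.52, -0.064, 0.121]]
top pulse_wing 0.5 [132. 254.  29.  25.] [0.411 0.446 0.028] [[0.379, 0.413, 0.002], [0.444, 0.48, 0.033]]
wrist lever_ball 0.66 [240. 200.  72.  47.] [ 0.538 -0.077  0.139] [[0.527, -0.088, 0.11], [0.548, -0.056, 0.143]]
wrist lever_arm 0.6 [238. 200.  74.  44.] [ 0.538 -0.077  0.139] [[0.527, -0.088, 0.11], [0.548, -0.056, 0.143]]
wrist pulse_wing 0.9 [437. 201. 100.  91.] [ 0.515 -0.192  0.089] [[0.488, -0.223, 0.08], [0.538, -0.173, 0.114]]
```

View pics/m_2.png

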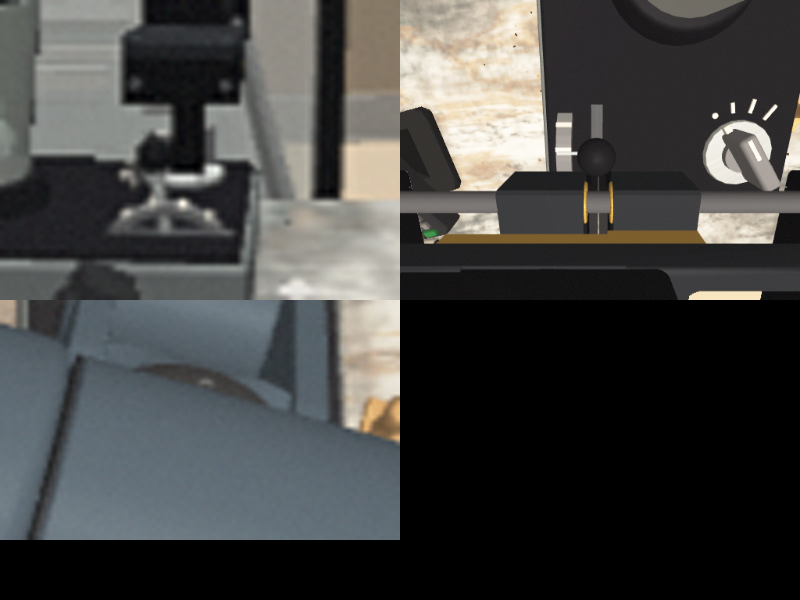

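Request:
step_arm --pt "-0.02 0.002 0 0 0 0" --pt "-0.02 0.002 0 0 0 0" --pt "0 0 0.05 0 0 0" --pt "0 0 0.03 0 0 0" --pt "0 0 0 0 0 0" --pt "0 0 0 0 0 0"

```text
time: 5.85
position: [0.4689, -0.0714, 0.2157]
tool_rot: [0.999, -0.051, -0.001, -0.0]
ft_force: [0.2, -0.6, -0.5]
grip_width: 0.0004
grip_force: 0.0
```

```bash
python3 m.py 3
python3 - <<'E'
import cv2
w=cv2.imread('pics/wrist_3.png')[60:240,150:390];cv2.imwrite('pics/c3.png',cv2.resize(w,None,fx=3.3,fy=3.3,interpolation=2))
E
```

```text
[ 0.46893557 -0.0714195   0.21567264] [ 0.2 -0.6 -0.5]
side lever_ball 0.59 [252. 162.   7.  14.] [ 0.534 -0.069  0.129] [[0.524, -0.107, 0.101], [0.544, -0.059, 0.142]]
side pulse_wing 0.61 [260. 161.  15.   8.] [ 0.503 -0.191  0.092] [[0.486, -0.207, 0.077], [0.52, -0.171, 0.112]]
wrist lever_arm 0.8 [242. 118.  54.  33.] [ 0.534 -0.076  0.139] [[0.524, -0.088, 0.11], [0.545, -0.055, 0.143]]
wrist pulse_wing 0.73 [391. 131.  70.  63.] [ 0.511 -0.192  0.088] [[0.486, -0.223, 0.08], [0.535, -0.173, 0.114]]
```

View pics/c3.png

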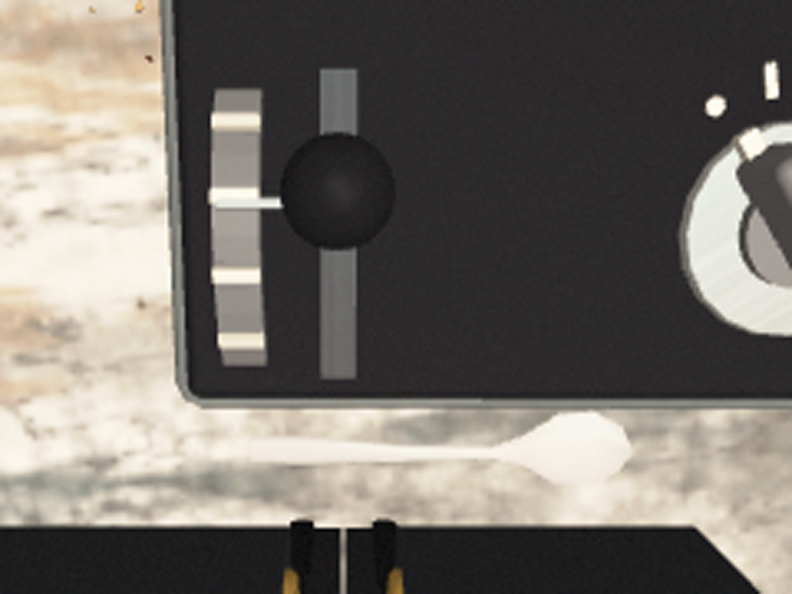

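Run:
```python
from h import *
o=get_obs();c=camera('wrist')
W=world(c,o);m=(W[...,2]>.107)&(W[...,2]<.118)&(W[...,0]>.46)&(W[...,0]<.56)&(W[...,1]<-.15)&(W[...,1]>-.25)
P=W[m];print('wing',m.sum(),P.mean(0),cv2.minAreaRect((P[:,:2]*1000).astype(np.float32)))
q=P[:,:2]-P[:,:2].mean(0);u,s,v=np.linalg.svd(q,full_matrices=False);print(np.degrees(np.arctan2(v[0,1],v[0,0])))
m=(abs(W[...,2]-.0815)<.0025)&(W[...,0]>.46)&(W[...,0]<.56)&(W[...,1]<-.15)&(W[...,1]>-.25)
print('skirt',m.sum(),cv2.minEnclosingCircle((W[m][:,:2]*1000).astype(np.float32)))
```

```text
wing 1125 [ 0.51119013 -0.19783303  0.11235429] ((510.567138671875, -199.3411102294922), (49.63893127441406, 14.169818878173828), 28.328407287597656)
-151.6141595894537
skirt 1595 ((514.9260864257812, -203.7311553955078), 35.31925964355469)
```

Request:
step_arm --pt "0.0086 -0.033 0 0 0 8.6" --pt "0.0086 -0.033 0 0 0 8.6" --pt "0.0086 -0.033 0 0 0 8.6" --pt "0.0086 -0.033 0 0 0 8.5" --pt "0 0 -0.03 0 0 0" --pt "0 0 0 0 0 0" --pt "0 0 0 0 0 0" --jaw 0.05

```text
time: 7.38
position: [0.504, -0.2034, 0.1867]
tool_rot: [0.969, 0.246, 0.0, -0.0]
ft_force: [0.2, -0.2, -0.2]
grip_width: 0.0493
grip_force: 0.0
```

Run:
```python
from h import *
o=get_obs();M=R.from_quat(o['tool_rot']).as_matrix();print(o['position'],np.degrees(np.arctan2(M[1,0],M[0,0])),o['q'],o['grip_width'])
c=camera('wrist');cv2.imwrite('pics/w4.png',c['pixels'])
W=world(c,o);m=(W[...,2]>.107)&(W[...,2]<.118)&(W[...,0]>.46)&(W[...,0]<.56)&(W[...,1]<-.15)&(W[...,1]>-.25)
P=W[m];print('wing',m.sum(),P.mean(0),cv2.minAreaRect((P[:,:2]*1000).astype(np.float32)))
```

```text
[ 0.50400911 -0.20340697  0.18667419] 28.45834448743603 [-5.89290936e-01  4.91960932e-01  1.69321929e+00  6.26182390e-05
  9.56385979e-01  4.84777483e-01] 0.04932908353260981
wing 1165 [ 0.51196388 -0.1990441   0.11255677] ((510.8056335449219, -199.54086303710938), (49.44819641113281, 13.977676391601562), 28.75694465637207)
```

View pics/w4.png

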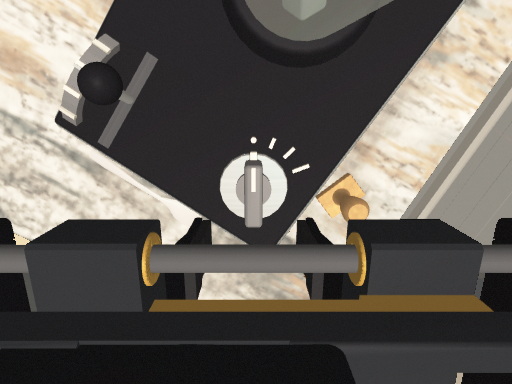

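Request:
step_arm --pt "0 0 -0.04 0 0 0" --pt "0 0 -0.03 0 0 0" --pt "0 0 -0.0125 0 0 0" --pt "0 0 0 0 0 0" --pt "0 0 0 0 0 0"

```text
time: 8.05
position: [0.5049, -0.2041, 0.105]
tool_rot: [0.969, 0.246, 0.001, 0.001]
ft_force: [0.4, -0.4, -0.5]
grip_width: 0.05
grip_force: 0.0
```

Request:
step_arm --pt "0 0 0 0 0 0" --pt "0 0 0 0 0 0" --pt "0 0 0 0 0 0" --pt "0 0 0 0 0 0" --pt "0 0 0 0 0 0" --pt "0 0 0 0 0 0" --jaw 0 --squeeze 45

```text
time: 8.8
position: [0.5037, -0.2033, 0.1041]
tool_rot: [0.969, 0.246, -0.0, -0.0]
ft_force: [-1.9, 2.2, 6.2]
grip_width: 0.0256
grip_force: 45.0
```

```bash
python3 m.py 5
python3 - <<'E'
from h import *
o=get_obs();print(o['position'],o['ft_force'],o['moment'],o['grip_width'],o['grip_force'])
E
```

```text
[ 0.50367334 -0.20333849  0.10405289] [-1.9  2.2  6.2]
side lever_ball 0.53 [229. 157.  91.  84.] [ 0.641 -0.1    0.076] [[0.473, -0.242, 0.023], [0.735, -0.024, 0.24]]
side pulse_wing 0.7 [279. 194.   8.  13.] [ 0.434 -0.129  0.004] [[0.42, -0.168, 0.0], [0.443, -0.043, 0.009]]
wrist lever_ball 0.75 [38. 65. 72. 71.] [ 0.535 -0.086  0.131] [[0.526, -0.09, 0.081], [0.547, -0.078, 0.138]]
wrist lever_arm 0.69 [39. 65. 75. 72.] [ 0.535 -0.086  0.131] [[0.526, -0.09, 0.079], [0.547, -0.077, 0.138]]
wrist pulse_wing 0.85 [254. 230.  97. 115.] [ 0.522 -0.194  0.088] [[0.493, -0.219, 0.081], [0.538, -0.174, 0.114]]
[ 0.50367288 -0.20329644  0.10404506] [-0.89028813  1.78942591  4.62316563] [ 0.32452     0.2200633  -0.01270333] 0.025758836522455603 45.00210106372833
```

View pics/wrist_5.png

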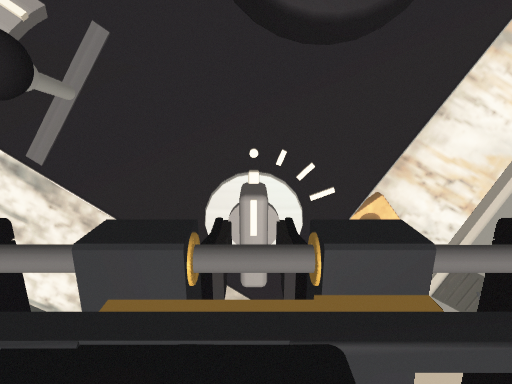

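Run:
```python
from h import *
o=get_obs();c=camera('wrist');W=world(c,o)
for col in(240,243,245,264,267,270):print(col,W[205:235:5,col,2].round(4))
print(W[185:235:5,254,2].round(4),W[215,215:295:5,2].round(4))
```

```text
240 [0.1123 0.1112 0.1114 0.1114 0.1103 0.111 ]
243 [0.1118 0.1128 0.1123 0.1124 0.1124 0.1122]
245 [0.1131 0.1131 0.1133 0.1128 0.1128 0.1134]
264 [0.1109 0.1125 0.1126 0.112  0.1112 0.1125]
267 [0.1113 0.1101 0.1115 0.1109 0.1102 0.1105]
270 [0.086  0.0894 0.0885 0.0883 0.0884 0.0883]
[0.0926 0.1036 0.1114 0.1127 0.1138 0.1132 0.1134 0.1128 0.1136 0.1137] [0.0822 0.0828 0.0843 0.0886 0.0895 0.1114 0.1133 0.113  0.1138 0.1133
 0.1121 0.0885 0.089  0.0825 0.0825 0.0818]
```

Request:
step_arm --pt "0 0 0 0 0 0" --pt "0 0 0.004 0 0 0" --pt "0 0 0.004 0 0 0" --pt "0 0 0 0 0 0" --jaw 0.045

```text
time: 9.95
position: [0.5044, -0.204, 0.1121]
tool_rot: [0.969, 0.246, 0.0, 0.001]
ft_force: [0.3, -0.4, -0.5]
grip_width: 0.0445
grip_force: 0.0
```

Request:
step_arm --pt "0 0 -0.001 0 0 0" --pt "0 0 0 0 0 0" --pt "0 0 0 0 0 0" --pt "0 0 0 0 0 0" --pt "0 0 0 0 0 0" --pt "0 0 0 0 0 0" --jaw 0 --squeeze 45

```text
time: 10.7
position: [0.5037, -0.2033, 0.1107]
tool_rot: [0.969, 0.246, -0.0, -0.0]
ft_force: [0.1, 1.8, 0.4]
grip_width: 0.0138
grip_force: 45.0
```

Gripped on the 14 mm bar. Turn clockwise about the dial's axis in two portions.

Request:
step_arm --pt "-0.0005 0.001 0 0 0 -8.6" --pt "-0.0003 0.001 0 0 0 -8.6" --pt "-0.0002 0.001 0 0 0 -8.6" --pt "0 0.001 0 0 0 -8.6" --pt "0 0 0 0 0 0"

```text
time: 11.32
position: [0.5029, -0.1994, 0.1107]
tool_rot: [0.999, -0.051, -0.0, -0.0]
ft_force: [0.3, 0.5, -0.2]
grip_width: 0.0137
grip_force: 45.0
```

```bash
cat > a.py <<'E'
from h import *
o=get_obs();M=R.from_quat(o['tool_rot']).as_matrix();print(o['position'],np.degrees(np.arctan2(M[1,0],M[0,0])),o['ft_force'],o['moment'],o['grip_width'],o['grip_force'],o['time'])
c=camera('wrist');cv2.imwrite('pics/w_%.1f.png'%o['time'],c['pixels'])
W=world(c,o);m=(W[...,2]>.107)&(W[...,2]<.118)&(W[...,0]>.46)&(W[...,0]<.56)&(W[...,1]<-.15)&(W[...,1]>-.25)
n,l,s,_=cv2.connectedComponentsWithStats(m.astype(np.uint8))
k=1+s[1:,4].argmax();P=W[l==k];q=P[:,:2];print('wing',len(P),P.mean(0),cv2.minAreaRect((q*1000).astype(np.float32)))
E
python3 a.py
```

```text
[ 0.50289021 -0.19943951  0.11068984] -5.833799320931797 [ 0.27615016  0.51299458 -0.22492451] [0.24326622 0.03970383 0.09283646] 0.013705933133575893 45.00404477119446 11.325
wing 1816 [ 0.52067294 -0.20082272  0.11268447] ((519.421875, -201.78598022460938), (29.890430450439453, 29.531837463378906), 45.986881256103516)
```

Request:
step_arm --pt "0.0002 0.001 0 0 0 -8.6" --pt "0.0004 0.001 0 0 0 -8.6" --pt "0.0005 0.001 0 0 0 -8.6" --pt "0.0006 0.0008 0 0 0 -8.6" --pt "0 0 0 0 0 0" --pt "0 0 0 0 0 0" --pt "0 0 0 0 0 0" --pt "0 0 0 0 0 0" --pt "0 0 0 0 0 0" --pt "0 0 0 0 0 0"

```text
time: 12.62
position: [0.5044, -0.1958, 0.1107]
tool_rot: [0.939, -0.345, -0.0, -0.0]
ft_force: [-1.5, 0.4, 0.0]
grip_width: 0.0136
grip_force: 45.0
```

```bash
python3 a.py
python3 - <<'E'
import cv2,glob,os
f=max(glob.glob('pics/w_*.png'),key=os.path.getmtime);w=cv2.imread(f);cv2.imwrite('pics/c6.png',cv2.resize(w[:,0:512],(800,600),interpolation=2))
E
```

```text
[ 0.50442205 -0.19578629  0.11068081] -40.343045857210285 [-1.53461491  0.43502506  0.01840814] [0.21862541 0.33280843 0.14464203] 0.013574431886342567 45.011465549468994 12.625
wing 1813 [ 0.51828751 -0.20648351  0.11267224] ((518.801513671875, -203.62452697753906), (29.298025131225586, 30.57694435119629), 77.46512603759766)
```

View pics/c6.png

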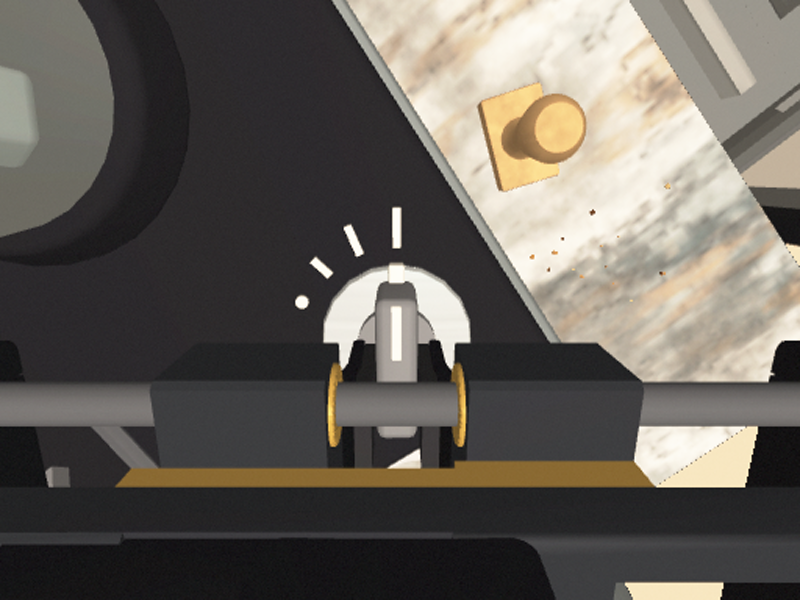

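The dial's white line (396, 270) is in line with the third click bar (396, 228), and the fingers still grip the bar at 45 N.

```bash
python3 -c "
from rig import hand_in;print(hand_in())"
```

```text
the job is handed in; nothing more can be done
None
```

The job is handed in with no verdict returned: the lever was let go at about +0.16 rad by picture (third mark +0.2, allowed 0.1 to 0.3), and the dial is held in line with its third click with a 45 N grip.

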